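# Take the spice jar off its rail, brace it in the opening stand and twist its lid off

### The arm

A 6-joint arm with a two-finger parallel gripper is mounted at the origin on the work surface; the furniture and walls round the work are solid. World frame = base frame: x ahead of the robot, y to its left, z up, the work surface at z = 0. Lengths are in m, angles in rad, forces in N, time in s.
With the tool pointing down it reaches from about 0.375 to 0.9 m from the base axis. Payload 3.1 kg.
Tool frame: the origin (TCP) lies at the centre of the arm's flange, where the gripper is bolted on; the fingertips stand 182 mm ahead of it and the grasp point (between the pads) lies 164 mm ahead of it; z points along the fingers, y is the line along which they close (so a half turn about z gives the same grasp; the last joint's range is limited). The gripper opens to 87 mm and grips with 3 to 60 N. Pads are 19 mm wide; open, the fingers measure 117 mm over their backs; the gripper's body (75 mm by 190 mm) begins 51 mm behind the grasp point.
Start: joints at [-1.496, 0.527, 1.433, -0, 1.181, -0.178], TCP at [0.156, -0.605, 0.405] pointing down, gripper open.
Joint ranges: [-3.08, 3.08], [-0.75, 2.2], [0.22, 2.44], [-1.43, 4.57], [0, 2.65], [-2.85, 2.85]. Speed limits (rad/s): [2.79, 2.79, 3.14, 3.14, 3.14, 3.14].

### API

Orientations are given as a unit quaternion [x, y, z, w].
In Python, from rig import * gives the robot as it stands.
- The arm moves only by the tool move_arm, never from a script. Its argument "commands" is a list that holds one entry, the list of rows, each a list of 6 numbers: the shift along the tool's x, y, z in units of 40 mm (1.0 is 40 mm), then the turn, a rotation vector about the tool's x, y, z in rad. A call has 1 to 12 rows; each row is the pose to reach, as a shift and turn from the pose commanded when the call began, along the tool's axes at that moment; what a row does not reach only later rows make up. A row lasts 1/8 s, in which the tool goes at most 62.5 mm and 10.7 degrees, less where a joint would pass 70% of its speed; a pose out of reach is approached as far as the arm can. A call with a gripper value outside its range is refused whole. "claw" is the closure, from -1 (fully open) to 1 (shut), so that 0 is half open, set as the call begins (left out, the last holds). The fingers move at their own pace and stop on an object; "squeeze" is the grip in N (left out, the last holds). Time passes only in rows, so rows that repeat a pose let the fingers close. It gives the time, the measured TCP pose, the force, the opening and the grip force at its end, in the units of the state.
- get_obs(): the state, without advancing time (a new reading comes with each control period).
- camera(name): name is "scene" or "top" or "wrist"; returns a dict with "pixels" (400x640x3 uint8, blue, green, red), "range_z" (400x640 float32, m along the optical axis (not along the pixel's ray), 0 where there is no reading), "camera_matrix" (3x3 intrinsics, pixels), "D" ([k1, k2, p1, p2, k3] as OpenCV has them; the pictures are not rectified), "extrinsics" (4x4, takes a point from world to camera coordinates). Camera axes: x right, y up, looking along -z (the intrinsics and any distortion apply to the point x, -y, -z); pixel columns grow to the right and rows downward; lengths in m; the calibration is good to about 2 mm. A picture is of the moment at which its call begins.
- hand_in(): hands the job in; it is judged then, once.
The state is a dict: "time": time; "q": joint angles; "joint_velocities": joint speeds; "joint_torque": joint torques, N m; "position": TCP position; "tool_rot": TCP orientation; "ft_force": force on the tool from outside, world axes, zero at the start; "moment": the same for the moment, N m; "grip_width": finger opening in m; "grip_force": force on a finger pad.
Only numpy, scipy, OpenCV 4.12 (cv2) and the standard library are available. Lean on these libraries where they do the work, as an engineer would, in place of code of your own. Each camera call takes 0.05 s, during which the arm holds its last target. There are 200 camera calls.

### The job

Unhook the jar with the red lid from the rail, stand it fully down in the six-sided well of the white jar-opening stand so that it cannot turn, and unscrew its lid anticlockwise until the thread lets go. Then lift the lid straight off and finish holding it level, a couple of centimetres over the open jar, which stays seated in the stand, so that someone can spoon from it. Leave the jar with the black lid and the mug where they are.

Things in the scene. Friction and masses are not known exactly. Their poses are not given: they have to be found in the camera images.
- red_jar: Hexagonal glass spice jar, red-brown contents, red lid; 0.25 to 0.5 kg. Origin at the centre of its underside, z up. Body 62 mm across flats (72 across corners), 62 mm high; shoulder slopes in to a round neck (42 mm) at 72 mm; rim at 96 mm. Flats face +x, -x and every 60 degrees. Hangs on the rail by a hook on its back (+x) flat, underside 50 mm above the worktop
- hook_tab (a point): Underside of the red jar's steel hook, 36 mm from the jar's axis towards its +x, 56 mm above its underside; rests on the rail's upper bar. Hook 18 mm wide, reaches 43 mm from the axis; its lip goes down 10 mm behind the bar, so raise the jar at least 12 mm before moving it away from the rail (towards its -x)
- red_lid: The red lid, a loose part, about 65 g: rigid, round, straight sides, 57 mm diameter, 22 mm high; the closed jar may be lifted by it. Origin on its axis at its lower edge (78 mm above the jar's underside when closed). Three lugs inside it sit under three ribs on the neck, pressed tight by a sprung liner: turning takes about 0.45 N m, so grip firmly
- lid_top (a point): Centre of the lid's top, 21.5 mm above its lower edge. Turned anticlockwise seen from above, relative to the jar, the lid rises 1 to 2 mm, its lugs come clear after about 45 degrees and it then lifts freely up to about 90 degrees, where lugs meet stops; aim for 68 beyond the jar's slack in the stand. Lifted before that, it lifts the jar too. Clockwise: stopped
- jar_rail: Jar rail, fixed: two level steel bars, 8 mm thick, 290 mm long along its y, centres 102 mm (x = 0) and 62 mm high, between posts 121 mm high at y = -145 and +145 mm, on wooden feet. Origin on the worktop under the middle of the upper bar. Jars hang on its -x side, axes 36 mm in front of the bar, their own axes parallel to the rail's
- opening_stand: White jar-opening stand, fixed by a suction foot: round base, 136 mm diameter, hexagonal collar 95 mm across flats, 34 mm high, with a black rubber-lined hexagonal well 66 mm across flats (jar: 2 mm play a side, 7 degrees turn each way). Flats face its +x, -x and every 60 degrees; the jar fits any of six ways. Origin on the worktop at the well's axis
- well_floor (a point): Centre of the well's floor, 8.5 mm above the worktop; the seated jar's underside rests here. The well is 66 mm across flats up to 24 mm above the worktop, then widens evenly to 82 mm at 34 mm as a lead-in
- black_jar: A jar of the same make and size (100 mm high with its lid) with olive-brown contents and a black lid, hanging on the same rail beside the red one, 100 to 140 mm from it, its lid's top 150 mm above the worktop; not to be disturbed. Origin at the centre of its underside
- red_jar_mouth (a point): Centre of the red jar's rim, 96 mm above its underside
- mug: Blue and white mug, 85 mm across and 98 mm high, at the right of the stand; origin at the centre of its underside. Not to be disturbed
Mind the look-alikes: they are no part of the job. Of the things like the red_lid, leave any that is pink; of the rest the smaller one is meant.

How it is judged:
By the outcome, as a careful person would: the job done as asked, in the order asked, and still so for the second after the job is handed in, while the arm keeps its last pose, push and grip.
It also fails if it takes over 51 s, if anything falls off the work surface, if the arm or the gripper's body presses on something with over 40 N, if the wrist force passes 120 N, or if a joint passes its speed limit or range.

## Working session

There is one attempt and no reset: what is moved stays moved. The work goes in short steps, Python scripts to look and compute and a tool call to move; the robot and the scene stay as the last step left them, time stands still between calls to the robot, and variables do not carry over. Pictures are saved under pics/ and viewed, at most 10 in all, crops included, and the job is handed in when it is done.

Besides the shell and the picture viewer there is one more tool, called after "Request:" by a JSON object that holds its "name" and its "arguments", one argument or row to a line. move_arm: Moves the arm, as the interface text tells. Its arguments: {"type":"object","properties":{"commands":{"type":"array","items":{"type":"array","items":{"type":"array","items":{"type":"number"}}}},"claw":{"type":"number"},"squeeze":{"type":"number"}},"required":["commands"]}

```bash
mkdir -p pics; ls
cat > h.py <<'E'
from rig import *
import numpy as np, cv2
def save(n,f):
    c=camera(n); cv2.imwrite('pics/'+f,c['pixels']); np.savez('pics/'+f[:-4]+'.npz',**c); return c
def cast(c,uv,z):
    "pixels -> world points on plane z"
    uv=np.asarray(uv,float).reshape(-1,1,2)
    p=cv2.undistortPoints(uv,np.array(c['camera_matrix']),np.array(c['D']))[:,0]
    E=np.array(c['extrinsics']); R,t=E[:3,:3],E[:3,3]
    d=np.c_[p[:,0],-p[:,1],-np.ones(len(p))]@R
    o=-R.T@t
    return o+d*((z-o[2])/d[:,2])[:,None]
def pts(c):
    "world xyz image from depth"
    h,w=c['range_z'].shape
    u,v=np.meshgrid(np.arange(w),np.arange(h))
    p=cv2.undistortPoints(np.stack([u,v],-1).reshape(-1,1,2).astype(float),np.array(c['camera_matrix']),np.array(c['D']))[:,0]
    E=np.array(c['extrinsics']); z=c['range_z'].reshape(-1)
    X=np.c_[p[:,0]*z,-p[:,1]*z,-z]
    P=(X-E[:3,3])@E[:3,:3]; P[z==0]=np.nan
    return P.reshape(h,w,3)
E
python3 - <<'E'
from h import *
o=get_obs(); print(o)
for n in('scene','top'):
    c=save(n,n+'0.png'); E=np.array(c['extrinsics']); print(n,-E[:3,:3].T@E[:3,3])
E
```

```text
pics
{'time': 0.0, 'q': array([-1.49649559e+00,  5.28459236e-01,  1.43391119e+00,  1.10041347e-05,
        1.18138586e+00, -1.78497131e-01]), 'joint_velocities': array([-0.0014044 , -0.00103222,  0.00126548, -0.00061443,  0.0004502 ,
       -0.0012555 ]), 'joint_torque': array([ 4.84416923e-04, -4.40039134e+01, -1.76591992e+01,  6.33283798e-02,
        5.80472499e-02, -1.71294791e-04]), 'position': array([ 0.15632649, -0.60477544,  0.40377264]), 'tool_rot': array([ 9.92021968e-01,  1.26060478e-01,  6.14162909e-05, -1.08008596e-03]), 'ft_force': array([ 0.2498669 ,  0.37689089, -1.05028685]), 'moment': array([ 0.02160405,  0.02268772, -0.01235878]), 'grip_force': 0.0, 'grip_width': 0.08738541904149554}
scene [1.59234831 0.31747783 1.09139373]
top [0.07155979 0.01048126 1.37895925]
```

View pics/top0.png

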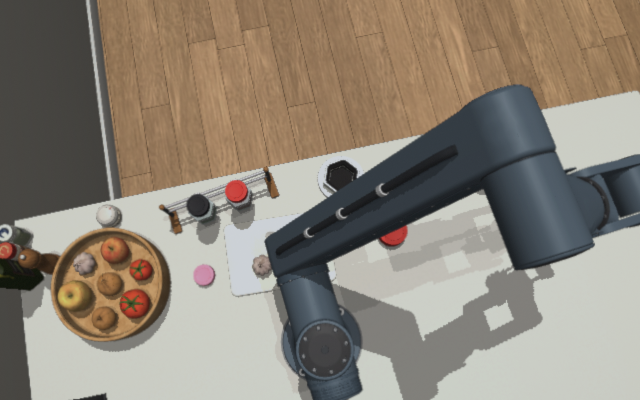

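View pics/scene0.png

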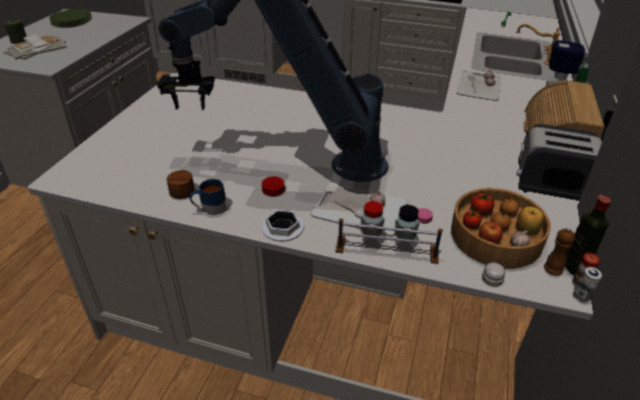

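The top view shows the black lid at about (200,205), the red lid on the rail at (237,193), the stand's well at (341,175), and a larger red disc at (393,232) which is the decoy. The scene view shows the same layout: the red lid at (373,208), the black at (408,213), the well at (282,223), and the mug at (211,192).

```bash
cat > m.py <<'E'
from h import *
def blobs(m,lo=40):
    n,l,s,ce=cv2.connectedComponentsWithStats(m.astype(np.uint8)); return [(s[i],ce[i],l==i) for i in range(1,n) if s[i][4]>lo]
for n in('top','scene'):
    c=dict(np.load(f'pics/{n}0.npz')); P=pts(c)
    hsv=cv2.cvtColor(c['pixels'],cv2.COLOR_BGR2HSV); H,S,V=hsv[...,0],hsv[...,1],hsv[...,2]
    red=((H<6)|(H>174))&(S>170)&(V>90)
    print(n)
    for s,ce,m in blobs(red):
        q=P[m]; top=m&(abs(P[...,2]-0.1495)<.006)
        print('red',s,ce.round(1),np.nanmedian(q,0).round(4), end=' ')
        if top.sum()>20:
            ys,xs=np.nonzero(top); (ctr,r)=cv2.minEnclosingCircle(np.c_[xs,ys].astype(np.float32))
            print('TOP',top.sum(),cast(c,[ctr,(xs.mean(),ys.mean())],.1495).round(4),end='')
        print()
    # stand: white collar top z~.034, base
    m=(abs(P[...,2]-.034)<.004)
    for s,ce,mm in blobs(m,60): print('z34',s,ce.round(1),np.nanmean(P[mm],0).round(4))
    m=(abs(P[...,2]-.1495)<.005)
    for s,ce,mm in blobs(m,30): print('z150',s,ce.round(1),np.nanmean(P[mm],0).round(4),c['pixels'][mm].mean(0).round())
    m=(abs(P[...,2]-.1175)<.005)
    for s,ce,mm in blobs(m,5): print('z118',s,ce.round(1),np.nanmean(P[mm],0).round(4),c['pixels'][mm].mean(0).round())
    m=(abs(P[...,2]-.1045)<.004)
    for s,ce,mm in blobs(m,5): print('z104',s,ce.round(1),np.nanmean(P[mm],0).round(4),c['pixels'][mm].mean(0).round())
E
python3 m.py
```

```text
top
red [226 181  21  21 313] [235.9 191. ] [0.4161 0.1339 0.1499] TOP 302 [[0.4167 0.1338 0.1495]
 [0.4168 0.1339 0.1495]]
red [381 227  25  18 253] [394.4 236.8] [ 0.2294 -0.2553  0.0309] 
red [135 261  16  19 142] [144.1 270.9] [0.2733 0.413  0.0837] 
red [123 290  25  28 368] [136.8 303.4] [0.1901 0.4402 0.0947] 
z34 [323 157  37  35 249] [337.9 170.6] [ 0.4458 -0.1465  0.0333]
z34 [381 226  27  19 200] [395.8 236.2] [ 0.2291 -0.2594  0.0323]
z150 [225 180  22  22 364] [235.6 190.4] [0.4185 0.1344 0.1498] [ 64.  69. 194.]
z150 [186 194  23  22 383] [196.8 204.4] [0.4036 0.2378 0.1498] [54. 53. 53.]
z150 [ 18 249  17  19 168] [ 26.5 257.6] [0.3615 0.6837 0.1496] [ 47.  75. 106.]
z150 [  0 258  16  29  71] [  8.9 272.5] [0.3336 0.7318 0.15  ] [16. 24. 24.]
z118 [263 167   6   5  18] [265.2 168.9] [0.468  0.0503 0.1184] [ 72.  96. 123.]
z118 [247 187   4   8  14] [248.4 190.4] [0.4208 0.1049 0.1158] [151. 151. 148.]
z118 [233 196  16  11  50] [241.4 201.7] [0.3946 0.1285 0.116 ] [132. 131. 131.]
z118 [188 199  26  21  80] [204.4 212. ] [0.3886 0.2279 0.1156] [137. 138. 130.]
z118 [2
[... 7484 characters left out ...]
 [583 253  17  13 130] [591.1 258.6] [0.4069 0.7605 0.1046] [ 28.  41. 112.]
z104 [601 256   4  15  22] [602.8 262.8] [0.4151 0.7912 0.105 ] [34. 35. 38.]
z104 [604 272  11  52  82] [609.  299.1] [0.5513 0.791  0.1042] [34. 36. 38.]
z104 [613 325   5  26  36] [615.4 336.4] [0.6759 0.7907 0.1043] [32. 35. 38.]
z104 [618 356   3   7  12] [619.3 358.4] [0.7417 0.7912 0.1048] [33. 34. 38.]
z104 [620 365   4  14  23] [621.3 371.6] [0.7782 0.791  0.1046] [33. 35. 38.]
z104 [622 382   3   7  13] [623.2 385.1] [0.8141 0.7905 0.1041] [32. 34. 37.]
z104 [624 390   3   4   8] [624.8 391.5] [0.8307 0.7916 0.1046] [32. 34. 37.]
z104 [624 395   3   5   9] [625.2 397.2] [0.8456 0.7906 0.1047] [33. 35. 38.]
```

```bash
cat >> h.py <<'E'
from scipy.spatial.transform import Rotation as Ro
def go(xyz,yaw,o=None):
    "move numbers to TCP xyz with tool down and tool-x at yaw deg"
    o=o or get_obs(); R=Ro.from_quat(o['tool_rot'])
    T=Ro.from_euler('z',yaw,degrees=True)*Ro.from_euler('x',180,degrees=True)
    s=R.inv().apply(np.array(xyz)-o['position'])/.04; r=(R.inv()*T).as_rotvec()
    d=np.linalg.norm(s)*40; print('row',np.r_[s,r].round(3).tolist(),'rows>=',d/62.5,np.degrees(np.linalg.norm(r))/10.7)
E
python3 - <<'E'
from h import *
c=camera('wrist'); o=get_obs(); E=np.array(c['extrinsics']); R=Ro.from_quat(o['tool_rot'])
print('cam in tool',R.inv().apply(-E[:3,:3].T@E[:3,3]-o['position']),'look in tool',R.inv().apply(-E[2,:3]),'up',R.inv().apply(E[1,:3]),c['camera_matrix'])
go((.44,-.15,.42),0)
E
```

```text
cam in tool [0.07382649 0.00024079 0.02023204] look in tool [-2.71305800e-01 -3.49022614e-04  9.62493138e-01] up [ 9.62493121e-01 -5.08264516e-04  2.71305611e-01] [[307.83792185   0.         318.56325853]
 [  0.         307.83792185 201.25035746]
 [  0.           0.           1.        ]]
row [9.711, -9.237, -0.382, -0.002, -0.0, 0.253] rows>= 8.581169211169438 1.353533675492174
```

Request:
{"name": "move_arm", "arguments": {
  "commands": [
    [[9.7,-9.25,-0.4,0,0,0.253],[9.7,-9.25,-0.4,0,0,0.253],[9.7,-9.25,-0.4,0,0,0.253],[9.7,-9.25,-0.4,0,0,0.253],[9.7,-9.25,-0.4,0,0,0.253],[9.7,-9.25,-0.4,0,0,0.253],[9.7,-9.25,-0.4,0,0,0.253],[9.7,-9.25,-0.4,0,0,0.253],[9.7,-9.25,-0.4,0,0,0.253],[9.7,-9.25,-0.4,0,0,0.253],[9.7,-9.25,-0.4,0,0,0.253],[9.7,-9.25,-0.4,0,0,0.253]]
  ],
  "claw": -1
}}

```text
time: 1.65
position: [0.439, -0.1509, 0.4206]
tool_rot: [1.0, -0.001, -0.0, 0.0]
ft_force: [-0.2, -0.4, -0.6]
grip_width: 0.0871
grip_force: 0.0
```

Run:
```python
from h import *
o=get_obs(); print(o['time'],o['position'],o['tool_rot'])
c=save('wrist','w1.png'); save('top','top1.png')
```

```text
1.65 [ 0.43902979 -0.15086385  0.4206372 ] [ 9.99999434e-01 -1.04453858e-03 -1.99730489e-04  3.73818416e-05]
```

View pics/w1.png

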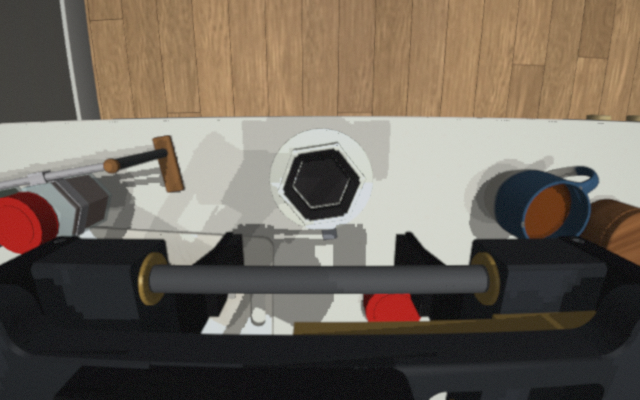

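The wrist view shows the stand's dark well at (321,183), with one flat edge tilted a few degrees; the mug is at (540,210), the rail post at (168,165), and the red lid at (28,222).

```bash
cat > st.py <<'E'
from h import *
def hexfit(p):
    # p: Nx2 contour pts in world; refine centre by area centroid, yaw by 6th harmonic
    m=cv2.moments((p*1e4).astype(np.float32)); ce=np.array([m['m10'],m['m01']])/m['m00']/1e4
    d=p-ce; th=np.arctan2(d[:,1],d[:,0]); r=np.hypot(*d.T)
    ts=np.radians(np.arange(360)); i=np.argsort(th); rr=np.interp(ts,th[i],r[i],period=2*np.pi)
    f=np.sum(rr*np.exp(-6j*ts)); corner=-np.degrees(np.angle(f))/6   # r max at corners
    return ce, (corner+30+30)%60-30, rr.mean(), np.sqrt(m['m00']/1e8/ .8660254)  # yaw of flats, AF
for n,ctr,win in(('w1',(321,183),75),('top1',(341,175),40)):
    c=dict(np.load(f'pics/{n}.npz')); g=c['pixels'].max(2)
    m=np.zeros(g.shape,np.uint8); x,y=ctr; m[y-win:y+win,x-win:x+win]=(g<90)[y-win:y+win,x-win:x+win]
    k,l=cv2.connectedComponents(m); m=(l==l[y,x]).astype(np.uint8)
    ct=max(cv2.findContours(m,cv2.RETR_EXTERNAL,cv2.CHAIN_APPROX_NONE)[0],key=cv2.contourArea)
    ct=cv2.convexHull(ct)[:,0].astype(float)
    ct=np.concatenate([np.linspace(a,b,20,endpoint=False) for a,b in zip(ct,np.roll(ct,-1,0))])
    for z in(.034,.024): print(n,z,*hexfit(cast(c,ct,z)[:,:2]))
    P=pts(c); q=P[(abs(P[...,2]-.034)<.003)&(np.hypot(P[...,0]-.44,P[...,1]+.15)<.07)]
    if len(q)>50:
        h=cv2.convexHull((q[:,:2]*1e3).astype(np.float32))[:,0]/1e3
        h=np.concatenate([np.linspace(a,b,20,endpoint=False) for a,b in zip(h,np.roll(h,-1,0))])
        print(' collar',*hexfit(h))
E
python3 st.py
```

```text
w1 0.034 [ 0.42967886 -0.15438671] 8.63080021240026 0.0436693425151765 0.08321735556952427
w1 0.024 [ 0.42740758 -0.15446684] 8.630800231385209 0.04486089240184486 0.0854880010163764
 collar [ 0.42904018 -0.15422354] 8.963001379208947 0.05042504918582033 0.09610615733926237
top1 0.034 [ 0.44565738 -0.09691333] 17.494981711339022 0.8106008230712192 1.5768423137913532
top1 0.024 [ 0.44843885 -0.09771183] 17.49498170126556 0.8166277776048866 1.588566402141027
```

Run:
```python
from h import *
go((.4185,.1335,.38),8.5)
```

```text
row [-0.53, -7.108, 1.017, -0.0, 0.0, -0.151] rows>= 4.607880793284374 0.8068181272559914
```

Request:
{"name": "move_arm", "arguments": {
  "commands": [
    [[-0.5,-7.1,1.0,0,0,-0.15],[-0.5,-7.1,1.0,0,0,-0.15],[-0.5,-7.1,1.0,0,0,-0.15],[-0.5,-7.1,1.0,0,0,-0.15],[-0.5,-7.1,1.0,0,0,-0.15],[-0.5,-7.1,1.0,0,0,-0.15],[-0.5,-7.1,1.0,0,0,-0.15],[-0.5,-7.1,1.0,0,0,-0.15]]
  ]
}}

```text
time: 2.75
position: [0.42, 0.1329, 0.3809]
tool_rot: [0.997, 0.074, 0.0, 0.0]
ft_force: [0.7, -0.3, -0.6]
grip_width: 0.087
grip_force: 0.0
```

```bash
cat > lid.py <<'E'
from h import *
import sys
def lid(f,z):
    c=save('wrist',f); P=pts(c)
    hsv=cv2.cvtColor(c['pixels'],cv2.COLOR_BGR2HSV); H,S=hsv[...,0],hsv[...,1]
    m=((H<6)|(H>174))&(S>150)&(abs(P[...,2]-z)<.006)
    ys,xs=np.nonzero(m); w=cast(c,np.c_[xs,ys],z)
    h=cv2.convexHull((w[:,:2]*1e3).astype(np.float32)); (x,y),r=cv2.minEnclosingCircle(h)
    print('lid',len(xs),np.array([x,y,r])/1e3,w.mean(0),'depth z',np.nanmedian(P[m][:,2]))
    return c,P
if __name__=='__main__':
    o=get_obs(); print(o['time'],o['position'],o['tool_rot'])
    c,P=lid('w2.png',.1495)
    q=P[(abs(P[...,2]-.105)<.003)&(P[...,0]>.43)&(P[...,0]<.5)]; q=q[np.isfinite(q[:,0])]
    print('bar',cv2.fitLine(q[:,:2].astype(np.float32),cv2.DIST_HUBER,0,.01,.01).ravel(),len(q))
E
python3 lid.py
```

```text
2.75 [0.41998386 0.13289547 0.38094856] [9.97284494e-01 7.36447513e-02 2.66597430e-04 1.32102100e-04]
lid 4341 [0.41953732 0.13316443 0.0284052 ] [0.42040729 0.13325145 0.1495    ] depth z 0.14951170619794424
bar [ 0.13840704 -0.99037546  0.44180256  0.23203027] 3011
```

View pics/w2.png

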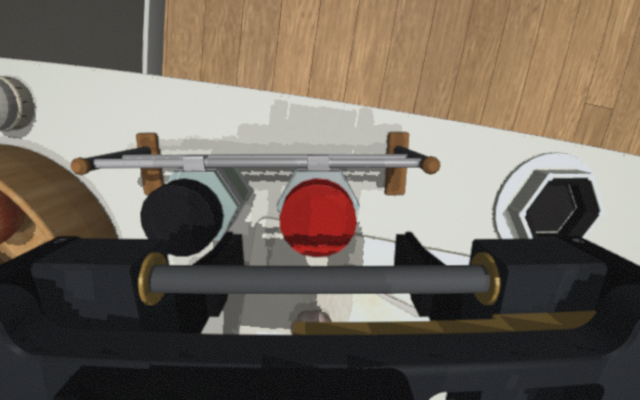

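The red lid is centred at pixel (318,217), with the fingers straddling it; the black lid is at (180,217), clear of the left finger. Descend.

Request:
{"name": "move_arm", "arguments": {
  "commands": [
    [[0,0,0.8,0,0,0],[0,0,1.4,0,0,0],[0,0,1.72,0,0,0],[0,0,1.72,0,0,0],[0,0,1.72,0,0,0],[0,0,1.72,0,0,0]]
  ]
}}

```text
time: 3.55
position: [0.4198, 0.1342, 0.3127]
tool_rot: [0.997, 0.075, 0.001, 0.0]
ft_force: [-0.3, -0.3, -0.2]
grip_width: 0.087
grip_force: 0.0
```

Request:
{"name": "move_arm", "arguments": {
  "commands": [
    [[0,0,0,0,0,0],[0,0,0,0,0,0],[0,0,0,0,0,0],[0,0,0,0,0,0],[0,0,0,0,0,0],[0,0,0,0,0,0],[0,0,0,0,0,0],[0,0,0,0,0,0]]
  ],
  "claw": 1,
  "squeeze": 55
}}

```text
time: 4.55
position: [0.4195, 0.1341, 0.312]
tool_rot: [0.997, 0.075, -0.0, 0.0]
ft_force: [-0.5, -1.2, 1.9]
grip_width: 0.0564
grip_force: 55.0
```

Request:
{"name": "move_arm", "arguments": {
  "commands": [
    [[0,0,-0.15,0,0,0],[0,0,-0.3,0,0,0],[0,0,-0.45,0,0,0],[0,0,-0.45,0,0,0],[0,0,-0.45,0,0,0],[-0.25,0,-0.45,0,0,0],[-0.5,0,-0.45,0,0,0],[-0.5,0,-0.45,0,0,0]]
  ]
}}

```text
time: 5.55
position: [0.3981, 0.1311, 0.3297]
tool_rot: [0.997, 0.075, -0.001, -0.0]
ft_force: [-0.5, -0.1, -2.6]
grip_width: 0.0562
grip_force: 55.0
```

Run:
```python
from h import *
o=get_obs(); print(o['position'],o['ft_force'],o['grip_width']); save('scene','s2.png')
x=cv2.imread('pics/s2.png')[140:290,280:480]; cv2.imwrite('pics/s2c.png',cv2.resize(x,None,fx=3.5,fy=3.5))
```

```text
[0.39814475 0.13111717 0.32973   ] [-0.49018837 -0.1033799  -2.58306153] 0.05617086207086719
```

View pics/s2c.png

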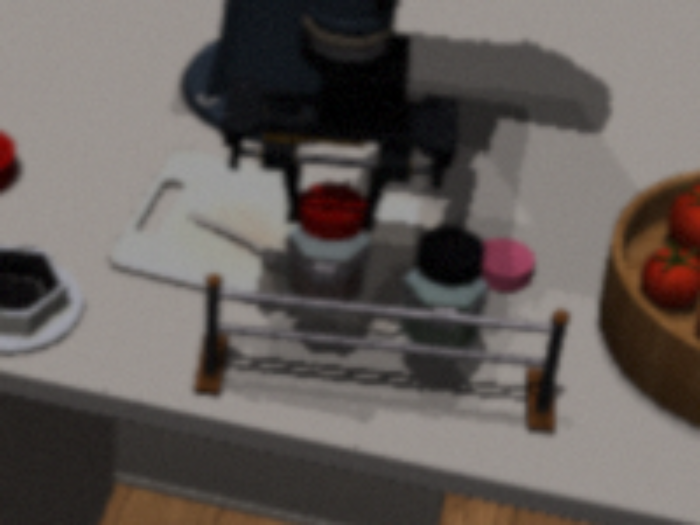

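The jar is off the rail and hangs level from the gripper at crop pixel (333,260); the black jar is still on the rail at (447,290). Next, go above the stand.

Run:
```python
from h import *
go((.4295,-.1543,.375),9.3)
```

```text
row [-0.313, 7.17, -1.128, -0.0, 0.001, -0.013] rows>= 4.649466385206584 0.06781312765326537
```

Request:
{"name": "move_arm", "arguments": {
  "commands": [
    [[0,0,-0.6,0,0,0],[0,0.3,-1.13,0,0,0],[-0.1,1.3,-1.13,0,0,0],[-0.2,2.3,-1.13,0,0,0],[-0.3,3.3,-1.13,0,0,-0.01],[-0.31,4.3,-1.13,0,0,-0.013],[-0.31,5.3,-1.13,0,0,-0.013],[-0.31,6.3,-1.13,0,0,-0.013],[-0.31,7.17,-1.13,0,0,-0.013],[-0.31,7.17,-1.13,0,0,-0.013],[-0.31,7.17,-1.13,0,0,-0.013],[-0.31,7.17,-1.13,0,0,-0.013]]
  ]
}}

```text
time: 7.1
position: [0.4299, -0.1532, 0.375]
tool_rot: [0.997, 0.082, -0.0, -0.0]
ft_force: [0.3, -0.6, -3.6]
grip_width: 0.0565
grip_force: 55.0
```

Run:
```python
from h import *
o=get_obs(); print(o['time'],o['position'],o['tool_rot'],o['ft_force'])
c=save('wrist','w3.png'); go((.4295,-.1543,.315),9.3)
P=pts(c); q=P[(abs(P[...,2]-.034)<.003)&(np.hypot(P[...,0]-.43,P[...,1]+.154)<.07)]; print(len(q),q.min(0),q.max(0))
s=save('scene','s3.png')['pixels'][140:290,190:390]
w=c['pixels'][80:320,160:480]
cv2.imwrite('pics/s3c.png',np.hstack([cv2.resize(s,(400,300)),cv2.resize(w,(400,300))]))
```

```text
7.1 [ 0.42990148 -0.15320613  0.3749828 ] [ 9.96645426e-01  8.18382771e-02 -4.22801157e-04 -4.60948531e-04] [ 0.34401756 -0.62420342 -3.56262348]
row [-0.016, 0.026, 1.502, -0.001, 0.001, 0.002] rows>= 0.9613431098617223 0.01063112298271989
1523 [ 0.40512677 -0.20843301  0.03100783] [ 0.48027769 -0.10043457  0.03604004]
```

View pics/s3c.png

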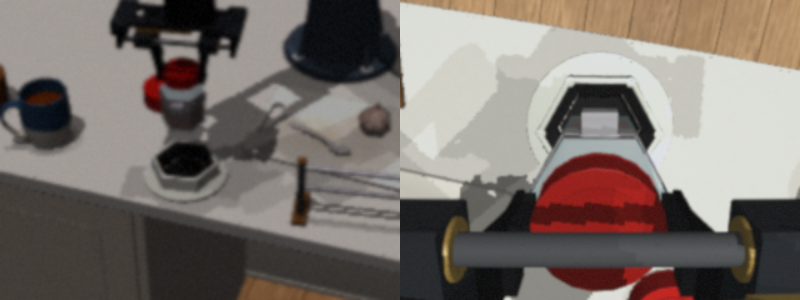

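The left half shows the jar above the well; the right half (wrist) shows the jar's hook flat at (600,125), lined up with the well's edges. Lower it.

Request:
{"name": "move_arm", "arguments": {
  "commands": [
    [[0,0.03,0.7,0,0,0],[0,0.03,1.3,0,0,0],[0,0.03,1.7,0,0,0],[0,0.03,1.9,0,0,0],[0,0.03,2.05,0,0,0],[0,0.03,2.15,0,0,0],[0,0.03,2.2,0,0,0],[0,0.03,2.25,0,0,0],[0,0.03,2.3,0,0,0],[0,0.03,2.3,0,0,0]]
  ]
}}

```text
time: 8.45
position: [0.4305, -0.1555, 0.2831]
tool_rot: [0.997, 0.081, 0.0, 0.0]
ft_force: [-0.7, 1.2, -3.5]
grip_width: 0.0568
grip_force: 55.0
```

Request:
{"name": "move_arm", "arguments": {
  "commands": [
    [[0,0,0.08,0,0,0],[0,0,0.16,0,0,0],[0,0,0.24,0,0,0],[0,0,0.3,0,0,0],[0,0,0.34,0,0,0],[0,0,0.34,0,0,0]]
  ]
}}

```text
time: 9.2
position: [0.4306, -0.1555, 0.2706]
tool_rot: [0.997, 0.081, 0.0, 0.0]
ft_force: [-2.2, 1.0, 6.9]
grip_width: 0.0563
grip_force: 55.0
```

Request:
{"name": "move_arm", "arguments": {
  "commands": [
    [[0,0,0,0,0,-0.06],[0,0,0,0,0,-0.12],[0,0,0,0,0,-0.18],[0,0,-0.005,0,0,-0.24],[0,0,-0.01,0,0,-0.3],[0,0,-0.01,0,0,-0.36],[0,0,-0.015,0,0,-0.42],[0,0,-0.015,0,0,-0.48],[0,0,-0.02,0,0,-0.54],[0,0,-0.02,0,0,-0.6],[0,0,-0.02,0,0,-0.66],[0,0,-0.02,0,0,-0.66]]
  ]
}}

```text
time: 10.7
position: [0.4306, -0.1551, 0.2715]
tool_rot: [0.917, 0.4, 0.001, 0.0]
ft_force: [-0.5, 1.8, 9.2]
grip_width: 0.0564
grip_force: 55.0
```

Run:
```python
from h import *
o=get_obs(); print(o['time'],o['position'],o['tool_rot'],o['ft_force'],o['moment'],o['q'])
c=save('wrist','w4.png'); s=save('scene','s4.png')['pixels'][140:290,190:390]
cv2.imwrite('pics/s4c.png',np.hstack([cv2.resize(s,(400,300)),cv2.resize(c['pixels'],(400,300))]))
```

```text
10.7 [ 0.43056785 -0.15510786  0.27149009] [9.16623425e-01 3.99751427e-01 5.23078576e-04 1.38162457e-04] [-0.52936031  1.79954179  9.17259786] [ 0.45470978  0.21664556 -0.02501795] [-5.90956227e-01  5.42345469e-01  1.96454696e+00  1.23716499e-03
  6.33904439e-01  1.56352161e-01]
```

View pics/s4c.png

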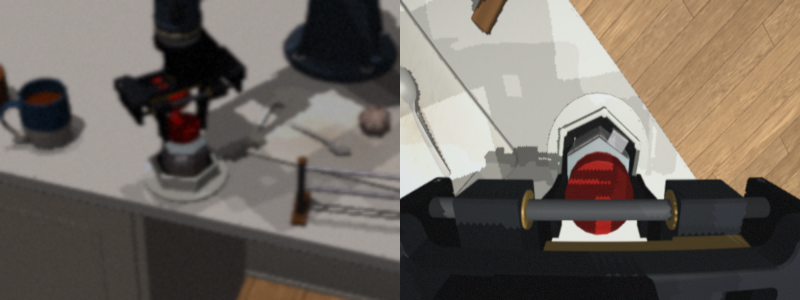

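The jar stands seated in the collar (left, about (185,165)) and did not follow the lid. Continue the turn.

Request:
{"name": "move_arm", "arguments": {
  "commands": [
    [[0,0,0,0,0,-0.06],[0,0,0,0,0,-0.12],[0,0,-0.005,0,0,-0.18],[0,0,-0.005,0,0,-0.24],[0,0,-0.01,0,0,-0.3],[0,0,-0.01,0,0,-0.36],[0,0,-0.01,0,0,-0.42],[0,0,-0.01,0,0,-0.48],[0,0,-0.01,0,0,-0.54],[0,0,-0.01,0,0,-0.6],[0,0,-0.01,0,0,-0.65],[0,0,-0.01,0,0,-0.65]]
  ]
}}

```text
time: 12.3
position: [0.4304, -0.1549, 0.272]
tool_rot: [0.741, 0.672, 0.0, 0.0]
ft_force: [-0.2, 3.4, 11.3]
grip_width: 0.0562
grip_force: 55.0
```

Run:
```python
from h import *
o=get_obs(); print(o['time'],o['position'],Ro.from_quat(o['tool_rot']).as_matrix()[:2,0],o['ft_force'],o['moment'])
```

```text
12.3 [ 0.43038948 -0.1549459   0.27200328] [0.09811532 0.99517491] [-0.17637572  3.36175861 11.27005273] [ 0.52312773  0.1827632  -0.02071785]
```

Request:
{"name": "move_arm", "arguments": {
  "commands": [
    [[0,0,-0.05,0,0,0],[0,0,-0.1,0,0,0],[0,0,-0.15,0,0,0],[0,0,-0.2,0,0,0],[0,0,-0.25,0,0,0],[0,0,-0.25,0,0,0]]
  ]
}}

```text
time: 13.05
position: [0.4305, -0.1554, 0.2809]
tool_rot: [0.741, 0.672, 0.0, 0.0]
ft_force: [0.7, 1.3, -0.2]
grip_width: 0.0565
grip_force: 55.0
```

Run:
```python
from h import *
o=get_obs(); print(o['time'],o['position'],o['ft_force'])
c=save('wrist','w5.png'); s=save('scene','s5.png')['pixels'][140:290,190:390]
cv2.imwrite('pics/s5c.png',np.hstack([cv2.resize(s,(400,300)),cv2.resize(c['pixels'],(400,300))]))
```

```text
13.05 [ 0.43054684 -0.15543525  0.28087582] [ 0.67714777  1.31407776 -0.15864654]
```

View pics/s5c.png

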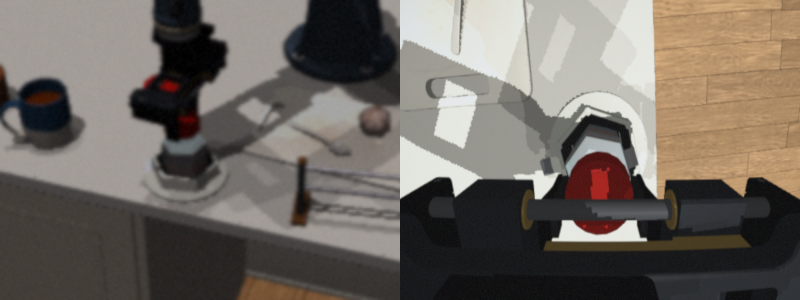

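The jar is still down in the collar at left (185,165), and the force is only about the lid's weight, so the lid is free. Lift on to about 22 mm above the rim.

Request:
{"name": "move_arm", "arguments": {
  "commands": [
    [[0,0,-0.1,0,0,0],[0,0,-0.2,0,0,0],[0,0,-0.3,0,0,0],[0,0,-0.4,0,0,0],[0,0,-0.5,0,0,0],[0,0,-0.6,0,0,0],[0,0,-0.68,0,0,0],[0,0,-0.74,0,0,0],[0,0,-0.74,0,0,0],[0,0,-0.74,0,0,0],[0,0,-0.74,0,0,0]]
  ]
}}

```text
time: 14.52
position: [0.4305, -0.1554, 0.3102]
tool_rot: [0.741, 0.672, -0.0, -0.0]
ft_force: [0.0, 0.4, 0.0]
grip_width: 0.0564
grip_force: 55.0
```

Run:
```python
from h import *
o=get_obs(); print(o['time'],o['position'],o['tool_rot'],o['ft_force'])
c=save('wrist','w6.png'); S=save('scene','s6.png'); s=S['pixels'][160:270,230:340]
P=pts(S); m=np.hypot(P[...,0]-.4305,P[...,1]+.155)<.04
z=P[...,2][m]; print(np.histogram(z,bins=np.arange(0,.2,.01)))
cv2.imwrite('pics/s6c.png',np.hstack([cv2.resize(s,(400,400)),cv2.resize(c['pixels'],(400,400))]))
```

```text
14.525 [ 0.43045621 -0.15541693  0.31022944] [ 7.40902748e-01  6.71612309e-01 -3.87485813e-05 -1.52489226e-04] [0.02588085 0.35675163 0.00928471]
(array([  0,   5,  51,  54,  48,  41,  75, 106,  51,  56,  23,   0,  17,
        48, 103,  20,   7,  11,   5]), array([0.  , 0.01, 0.02, 0.03, 0.04, 0.05, 0.06, 0.07, 0.08, 0.09, 0.1 ,
       0.11, 0.12, 0.13, 0.14, 0.15, 0.16, 0.17, 0.18, 0.19]))
```

View pics/s6c.png

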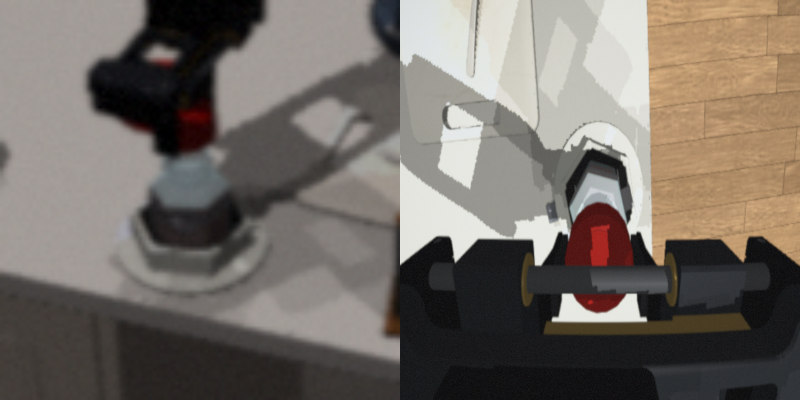

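The neck is open at left (195,165), the lid is clear above it at (195,130), and the jar is seated in the collar. The depth shows an empty band from 0.11 to 0.12 m between the two.

```bash
python3 -c "
from rig import *
print(hand_in())"
```

```text
the job is handed in; nothing more can be done
None
```

I handed the job in at about 14.6 s: the red lid is unscrewed and held level about 2 cm over the open jar, which is still seated in the stand; I never touched the black jar or the mug.

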